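Push the slide case home into the reader's corner fence

TASK

Push the wooden slide case along the bench with the outside of the fingers, without gripping or lifting it, until it sits squarely home in the inside corner of the aluminium fence: its long side flush against the long bar and its labelled end flush against the short bar with the label reader. Use steady pushes rather than knocks, keep the case flat on the bench, and leave the flask, the stain bottle and the carton where they stand. Leave the case at rest there.

Things in the scene. Friction and masses are not known exactly. Their poses are not given: they have to be found in the camera images.
- slide_case: Closed wooden slide case: plain flat box 100 mm (its x) by 140 mm (its y) by 40 mm high, 0.3 to 0.65 kg, loose, sliding takes about 1.5 to 4.5 N. Origin: centre of its underside. White paper strip on its +y end, paper card on its lid. Starts inside the open side of the fence, its origin 6 to 11 cm (along dock x) and 7 to 19 cm (along dock y) short of home, turned up to 0.3 rad from the fence.
- dock: L-shaped aluminium fence fixed to the bench; place and yaw (within 0.2 rad) vary. Origin: inside corner, at bench height. Inner face of the long bar is its plane x = 0, from y = 0 to -300 mm; inner face of the short bar is its plane y = 0, from x = 0 to -90 mm. Bars 14 mm thick, 26 mm high, lying on the +x and +y sides of these faces.
- dock_home (a point): Point on the bench where the case's origin lies when it is fully home (x -50, y -70 mm from the dock's origin); axes parallel to the dock's, and then to the case's.
- reader_top (a point): Centre of the top of the white label reader, a fixed block 56 (x) by 48 (y) by 70 mm high just outside the short bar; axes as the dock's.
- flask: Conical glass flask, 72 mm across the foot, 104 mm high, loose, standing outside the fence beyond the long bar. Origin: centre of its underside. Bystander.
- stain_bottle: Amber bottle with black cap, 42 mm across, 85 mm high, loose, standing to the +y side of the reader. Origin: centre of its underside. Bystander.
- carton: Small cardboard carton 60 x 45 x 45 mm high, loose, standing off the open (-y) end of the fence. Origin: centre of its underside. Bystander.
Not all that is in view belongs to the job. Of the things that look like the slide_case, take the one that is farthest from the robot's base at the start.

How it is judged:
By the outcome, as a careful person would: the job done as asked, in the order asked, and still so for the second after the job is handed in, with the robot touching nothing.
It also fails if it takes over 51 s, if anything falls off the work surface, if the arm or the gripper's body presses on something with over 40 N, if the wrist force passes 120 N, or if a joint passes its speed limit or range.

ROBOT

A 7-joint arm with a two-finger parallel gripper is mounted at the origin on the work surface. World frame = base frame: x ahead of the robot, y to its left, z up, the work surface at z = 0. Lengths are in m, angles in rad, forces in N, time in s.
With the tool pointing down it reaches from about 0.4 to 0.85 m from the base axis. Payload 10.4 kg.
Tool frame: the origin (TCP) lies at the very end of the fingers, on their centre line; the grasp point (between the pads) lies 19 mm behind it; z points along the fingers, y is the line along which they close (so a half turn about z gives the same grasp; the last joint's range is limited). The gripper opens to 85 mm and grips with 20 to 120 N. Pads are 22 mm wide; open, the fingers measure 114 mm over their backs; the gripper's body (76 mm by 85 mm) begins 54 mm behind the grasp point. The pads swing forward as they close: fully open they stand 13 mm farther back than shut.
Start: joints at [1.271, 0.332, -0.065, 1.46, 0.022, 1.35, -0.088], TCP at [0.171, -0.601, 0.231] pointing down, gripper open.
Joint ranges: [-2.6, 2.6], [-0.5, 2.12], [-1.47, 1.34], [0.16, 2.42], [-1.27, 4.41], [0.06, 2.06], [-2.6, 2.6]. Speed limits (rad/s): [2.22, 2.22, 2.79, 2.79, 3.14, 3.14, 3.14].

INTERFACE

Orientations are given as a unit quaternion [x, y, z, w].
In Python, from workcell import * gives the robot as it stands. The module is installed in compiled form; this text tells all that it offers.
- The arm moves only by the tool carry_out, never from a script. Its argument "motion" is a list of rows, each an object with "xyz": the shift along the tool's x, y, z in m, a list of three; "angular": the turn, a rotation vector about the tool's x, y, z in degrees, a list of three. A call has 1 to 12 rows; each row is the pose to reach, as a shift and turn from the pose commanded when the call began, along the tool's axes at that moment; what a row does not reach only later rows make up. A row lasts 1/10 s, in which the tool goes at most 50 mm and 8.59 degrees, less where a joint would pass 70% of its speed; a pose out of reach is approached as far as the arm can. A call with a gripper value outside its range is refused whole. "hand" is the opening, from 0 (shut) to 1 (fully open), set as the call begins (left out, the last holds). The fingers move at their own pace and stop on an object; "grip_force" is the grip in N (left out, the last holds). Time passes only in rows, so rows that repeat a pose let the fingers close. It gives the time, the measured TCP pose, the force, the opening and the grip force at its end, in the units of the state.
- get_obs(): the state, without advancing time (a new reading comes with each control period).
- camera(name): name is "side" or "top" or "wrist"; returns a dict with "img" (420x560x3 uint8, red, green, blue), "fx", "fy", "cx", "cy" (pixels), "extrinsics" (4x4, takes a point from camera to world coordinates). Camera axes: x right, y up, looking along -z (the intrinsics and any distortion apply to the point x, -y, -z); pixel columns grow to the right and rows downward; lengths in m; the calibration is good to about 2 mm. A picture is of the moment at which its call begins. There is no depth.
- hand_in(): hands the job in; it is judged then, once.
The state is a dict: "clock": time; "joint_pos": joint angles; "joint_velocities": joint speeds; "tau": joint torques, N m; "position": TCP position; "ee_rot": TCP orientation; "ft_force": force on the tool from outside, world axes, zero at the start; "torque": the same for the moment, N m; "grip_width": opening from 0.0 (shut) to 1.0 (fully open); "grasp_force": force on a finger pad.
Only numpy, scipy, OpenCV 4.12 (cv2) and the standard library are available. Lean on these libraries where they do the work, as an engineer would, in place of code of your own. Each camera call takes 0.05 s, during which the arm holds its last target. There are 200 camera calls.

## Working session

There is one attempt and no reset: what is moved stays moved. The work goes in short steps, Python scripts to look and compute and a tool call to move; the robot and the scene stay as the last step left them, time stands still between calls to the robot, and variables do not carry over. Pictures are saved under pics/ and viewed, at most 10 in all, crops included, and the job is handed in when it is done.

Besides the shell and the picture viewer there is one more tool, called in YAML: its name, and indented under it one key for each argument. carry_out: Moves the arm, as the interface text tells. Its arguments: {"type":"object","properties":{"motion":{"type":"array"},"hand":{"type":"number"},"grip_force":{"type":"number"}},"required":["motion"]}

```bash
mkdir -p pics; python3 - <<'E'
from workcell import *
import cv2,numpy as np
o=get_obs();print(o)
for n in("top","side"):
    c=camera(n);cv2.imwrite(f"pics/{n}0.png",c["img"][:,:,::-1]);print(n,c["fx"],c["fy"],c["cx"],c["cy"],[k for k in c],np.round(c["extrinsics"],4).tolist())
E
```

```text
{'clock': 0.0, 'joint_pos': array([ 1.27139923,  0.33289949, -0.06469707,  1.46093294,  0.02160452,
        1.34991541, -0.08849852]), 'joint_velocities': array([ 1.12052020e-03, -7.77449878e-04, -6.91552689e-05, -1.21700037e-03,
        3.26740560e-04, -1.73290603e-04,  2.91660984e-04]), 'tau': array([ 3.12815409e-04, -6.25457811e+01,  4.91273229e-02, -3.91609311e+01,
        1.61534396e-02,  1.00396411e-02,  2.06857652e-05]), 'position': array([ 0.17068557, -0.60084858,  0.23050269]), 'ee_rot': array([ 9.90436519e-01,  1.37967277e-01, -1.36660993e-04, -7.16844394e-04]), 'ft_force': array([ 0.05452276, -0.23645016,  0.88561199]), 'torque': array([-0.02366613,  0.0278645 , -0.01772861]), 'grasp_force': 0.0, 'grip_width': 0.9990278391205926}
top 471.5641683685469 471.5641683685469 279.75361916141844 202.2918278400254 ['img', 'fx', 'fy', 'cx', 'cy', 'extrinsics'] [[-0.0265, 0.99, -0.1385, 0.4465], [-0.9986, -0.0325, -0.0411, -0.0203], [-0.0452, 0.1372, 0.9895, 1.0037], [0.0, 0.0, 0.0, 1.0]]
side 458.80319617409515 458.80319617409515 273.35876674199477 216.4560257131669 ['img', 'fx', 'fy', 'cx', 'cy', 'extrinsics'] [[-0.9935, 0.0774, -0.0832, 0.5333], [-0.1127, -0.7633, 0.6361, 0.5663], [-0.0143, 0.6413, 0.7671, 0.748], [0.0, 0.0, 0.0, 1.0]]
```

View pics/top0.png

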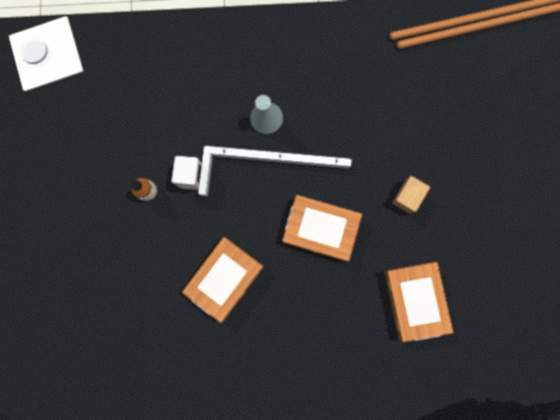

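View pics/side0.png

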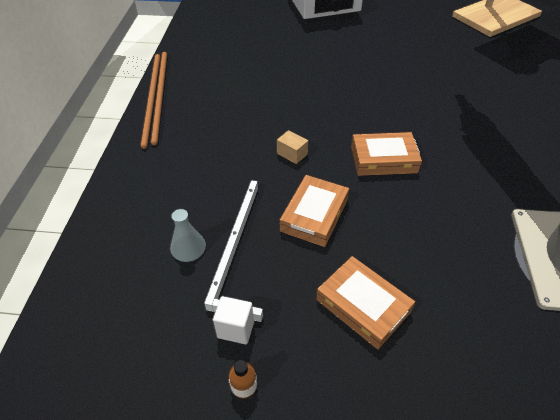

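The top view shows three cases: the one at about (322,228) sits inside the fence and is farthest from the base, with its white strip end to the left (+y). The fence corner is near (209,155), with the reader at (186,172). The side view agrees. I'll rectify both views onto the lid plane and the bar-top plane.

```bash
cat > h.py <<'E'
from workcell import *
import cv2,numpy as np
X0,X1,Y0,Y1,S=0.40,0.72,-0.22,0.28,1500  # window, px/m
def P(c):
    E=np.linalg.inv(c["extrinsics"]);K=np.array([[c["fx"],0,c["cx"]],[0,c["fy"],c["cy"]],[0,0,1]])
    return K@np.diag([1,-1,-1])@E[:3]
def warp(c,z):  # out px (u right=-y, v down=-x)
    p=P(c);H=np.c_[p[:,0],p[:,1],p[:,2]*z+p[:,3]]
    A=np.array([[0,-1/S,X1],[-1/S,0,Y1],[0,0,1]])
    return cv2.warpPerspective(c["img"][:,:,::-1],H@A,(int((Y1-Y0)*S),int((X1-X0)*S)),flags=cv2.INTER_CUBIC|cv2.WARP_INVERSE_MAP)
def xy(u,v): return X1-v/S,Y1-u/S
E
python3 - <<'E'
from h import *
for n in("top","side"):
    c=camera(n)
    for z in(.026,.04):
        w=warp(c,z);cv2.imwrite(f"pics/w_{n}_{int(z*1000)}.png",w)
        hsv=cv2.cvtColor(w,cv2.COLOR_BGR2HSV)
        if z==.04:
            m=((hsv[...,1]>100)&(hsv[...,2]>60))|(w.min(2)>120)
        else: m=(w.min(2)>110)
        for k in cv2.findContours(m.astype('uint8'),0,1)[0]:
            if cv2.contourArea(k)>2000:
                r=cv2.minAreaRect(k);print(n,z,[tuple(np.round(xy(*q),4).tolist()) for q in cv2.boxPoints(r)],np.round(np.array(r[1])/S,4),round(r[2],1),cv2.contourArea(k)/S/S)
E
```

```text
top 0.026 [(0.4122999906539917, 0.19910000264644623), (0.48539999127388, 0.1420000046491623), (0.4438000023365021, 0.08869999647140503), (0.37070000171661377, 0.14569999277591705)] [0.0676 0.0927] 38.0 0.005159111111111112
top 0.026 [(0.5113000273704529, -0.010700000450015068), (0.5752999782562256, -0.03200000151991844), (0.5458999872207642, -0.12039999663829803), (0.48190000653266907, -0.09910000115633011)] [0.0932 0.0675] 18.4 0.006083111111111111
top 0.026 [(0.698199987411499, 0.26089999079704285), (0.7610999941825867, -0.11739999800920486), (0.6564000248908997, -0.1348000019788742), (0.5934000015258789, 0.2434999942779541)] [0.1062 0.3835] 80.6 0.011133111111111111
top 0.04 [(0.44269999861717224, -0.1867000013589859), (0.44269999861717224, -0.21930000185966492), (0.40130001306533813, -0.21930000185966492), (0.40130001306533813, -0.1867000013589859)] [0.0413 0.0327] 90.0 0.001172
top 0.04 [(0.4041999876499176, 0.22709999978542328), (0.5181999802589417, 0.13819999992847443), (0.4528000056743622, 0.05429999902844429), (0.33880001306533813, 0.14309999346733093)] [0.1064 0.1445] 37.9 
[... 1579 characters left out ...]
 0.012895555555555556
side 0.04 [(0.5045999884605408, 0.04500000178813934), (0.607200026512146, 0.01140000019222498), (0.5548999905586243, -0.14869999885559082), (0.4523000121116638, -0.1151999980211258)] [0.1685 0.1079] 18.1 0.017462666666666665
side 0.04 [(0.6247000098228455, -0.17870000004768372), (0.6247000098228455, -0.21930000185966492), (0.5559999942779541, -0.21930000185966492), (0.5559999942779541, -0.17870000004768372)] [0.0687 0.0407] 90.0 0.001692888888888889
side 0.04 [(0.7067000269889832, 0.2542000114917755), (0.7138000130653381, -0.11710000038146973), (0.6310999989509583, -0.11869999766349792), (0.6238999962806702, 0.2526000142097473)] [0.0828 0.3714] 88.9 0.008966666666666666
```

View pics/w_top_26.png

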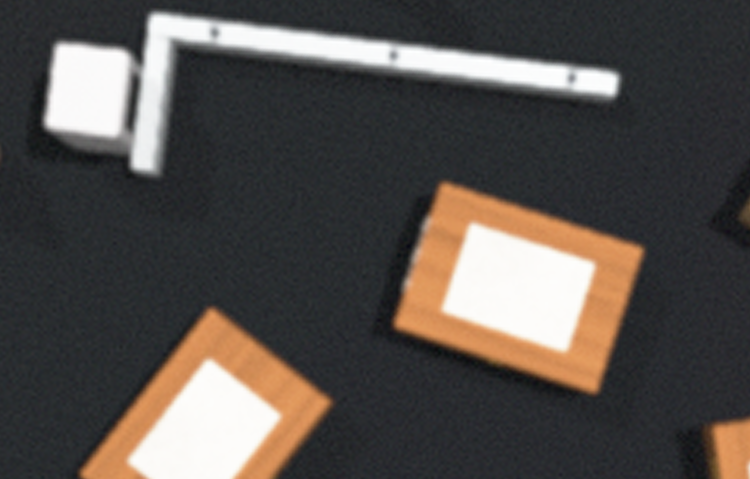

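View pics/w_side_40.png

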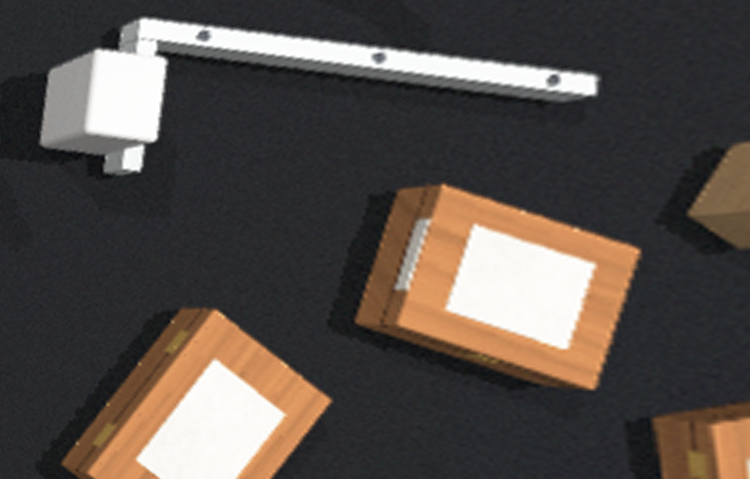

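The case origin is about (0.528, -0.066) with yaw about -18.4°. The dock corner is about (0.696, 0.168) with yaw about -7.1°, so home is about (0.637, 0.105). My plan is to push along dock +x first with the fingers part open, giving two contacts that square the case, and then push along dock +y.

carry_out:
  motion:
    - {"xyz": [0.035,-0.035,0.01],"angular": [0,0,6]}
    - {"xyz": [0.07,-0.075,0.02],"angular": [0,0,12]}
    - {"xyz": [0.1,-0.115,0.03],"angular": [0,0,18]}
    - {"xyz": [0.14,-0.155,0.045],"angular": [0,0,23]}
    - {"xyz": [0.17,-0.195,0.06],"angular": [0,0,23]}
    - {"xyz": [0.2,-0.23,0.075],"angular": [0,0,23]}
    - {"xyz": [0.235,-0.27,0.09],"angular": [0,0,23]}
    - {"xyz": [0.27,-0.31,0.1],"angular": [0,0,23]}
    - {"xyz": [0.3,-0.345,0.11],"angular": [0,0,23]}
    - {"xyz": [0.335,-0.385,0.12],"angular": [0,0,23]}
    - {"xyz": [0.37,-0.425,0.12],"angular": [0,0,23]}
    - {"xyz": [0.4033,-0.4654,0.12],"angular": [0,0,23]}
  hand: 0.6
  grip_force: 20

```text
clock: 1.4
position: [0.4195, -0.069, 0.1118]
ee_rot: [0.998, -0.062, 0.0, 0.0]
ft_force: [0.8, -0.6, -0.0]
grip_width: 0.598
grasp_force: 0.0
```

carry_out:
  motion:
    - {"xyz": [0,0,0]}
    - {"xyz": [0,0,0]}
    - {"xyz": [0,0,0.03]}
    - {"xyz": [0,0,0.06]}
    - {"xyz": [0,0,0.085]}
    - {"xyz": [0,0,0.098]}
    - {"xyz": [0,0,0.098]}
    - {"xyz": [0,0,0.098]}

```text
validation failed for argument at $.mo...
```

```bash
python3 - <<'E'
from h import *
w=warp(camera("side"),.02);cv2.imwrite("pics/w1.png",w);o=get_obs();print(o["clock"],o["position"],o["ee_rot"],o["ft_force"])
E
```

```text
1.45 [ 0.42244739 -0.06137326  0.11240355] [ 0.99826831 -0.05879759  0.00130673 -0.00123137] [ 1.36003796  8.36063244 -0.0798537 ]
```

View pics/w1.png

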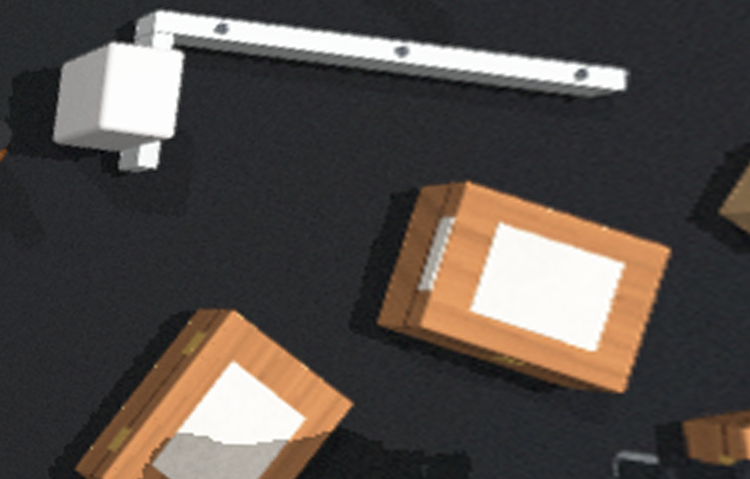

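The rectified side view shows the case unmoved and the gripper still high, with its tip at lower right. That move was refused because each row needs "angular", so I'll resend it.

carry_out:
  motion:
    - {"xyz": [0,0,0],"angular": [0,0,0]}
    - {"xyz": [0,0,0],"angular": [0,0,0]}
    - {"xyz": [0,0,0.03],"angular": [0,0,0]}
    - {"xyz": [0,0,0.06],"angular": [0,0,0]}
    - {"xyz": [0,0,0.085],"angular": [0,0,0]}
    - {"xyz": [0,0,0.098],"angular": [0,0,0]}
    - {"xyz": [0,0,0.098],"angular": [0,0,0]}
    - {"xyz": [0,0,0.098],"angular": [0,0,0]}

```text
clock: 2.25
position: [0.4195, -0.0715, 0.0146]
ee_rot: [0.998, -0.063, 0.0, 0.0]
ft_force: [0.7, -0.2, 0.5]
grip_width: 0.602
grasp_force: 0.0
```

carry_out:
  motion:
    - {"xyz": [0,-0.015,0],"angular": [0,0,0]}
    - {"xyz": [0.002,-0.03,0],"angular": [0,0,0]}
    - {"xyz": [0.01,-0.03,0],"angular": [0,0,0]}
    - {"xyz": [0.017,-0.03,0],"angular": [0,0,0]}
    - {"xyz": [0.022,-0.03,0],"angular": [0,0,0]}
    - {"xyz": [0.027,-0.03,0],"angular": [0,0,0]}
    - {"xyz": [0.032,-0.03,0],"angular": [0,0,0]}
    - {"xyz": [0.037,-0.03,0],"angular": [0,0,0]}
    - {"xyz": [0.042,-0.03,0],"angular": [0,0,0]}
    - {"xyz": [0.047,-0.03,0],"angular": [0,0,0]}
    - {"xyz": [0.052,-0.03,0],"angular": [0,0,0]}
    - {"xyz": [0.057,-0.03,0],"angular": [0,0,0]}

```text
clock: 3.45
position: [0.4795, -0.0483, 0.0137]
ee_rot: [0.998, -0.062, -0.0, 0.0]
ft_force: [-3.1, -1.4, -0.8]
grip_width: 0.602
grasp_force: 1.3
```

carry_out:
  motion:
    - {"xyz": [0.004,0,0],"angular": [0,0,0]}
    - {"xyz": [0.008,0,0],"angular": [0,0,0]}
    - {"xyz": [0.012,0,0],"angular": [0,0,0]}
    - {"xyz": [0.016,0,0],"angular": [0,0,0]}
    - {"xyz": [0.02,0,0],"angular": [0,0,0]}
    - {"xyz": [0.024,0,0],"angular": [0,0,0]}
    - {"xyz": [0.028,0,0],"angular": [0,0,0]}
    - {"xyz": [0.032,0,0],"angular": [0,0,0]}
    - {"xyz": [0.036,0,0],"angular": [0,0,0]}
    - {"xyz": [0.04,0,0],"angular": [0,0,0]}
    - {"xyz": [0.044,0,0],"angular": [0,0,0]}
    - {"xyz": [0.048,0,0],"angular": [0,0,0]}

```text
clock: 4.65
position: [0.5275, -0.0541, 0.014]
ee_rot: [0.998, -0.062, 0.0, -0.0]
ft_force: [-3.1, 0.3, -0.8]
grip_width: 0.603
grasp_force: 1.4
```

```bash
python3 - <<'E'
from h import *
w=warp(camera("side"),.026);cv2.imwrite("pics/w2.png",w);o=get_obs();print(o["clock"],o["position"],o["ee_rot"],o["ft_force"])
E
```

```text
4.7 [ 0.52808715 -0.05419432  0.01405326] [ 9.98061305e-01 -6.22373504e-02  3.74946155e-04 -5.56000084e-05] [-0.34538621  0.13377626 -0.47030582]
```

View pics/w2.png

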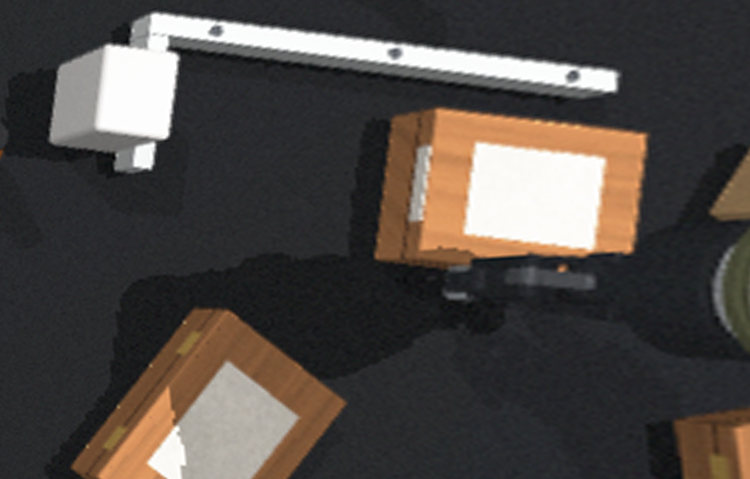

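The case is now square to the long bar, with its top edge about 30 mm short of it. Both fingers are on its near side at about (460–590, 280). I'll keep pushing and slow down near contact.

carry_out:
  motion:
    - {"xyz": [0.004,0,0],"angular": [0,0,0]}
    - {"xyz": [0.008,0,0],"angular": [0,0,0]}
    - {"xyz": [0.012,0,0],"angular": [0,0,0]}
    - {"xyz": [0.016,0,0],"angular": [0,0,0]}
    - {"xyz": [0.019,0,0],"angular": [0,0,0]}
    - {"xyz": [0.021,0,0],"angular": [0,0,0]}
    - {"xyz": [0.022,0,0],"angular": [0,0,0]}
    - {"xyz": [0.023,0,0],"angular": [0,0,0]}
    - {"xyz": [0.024,0,0],"angular": [0,0,0]}
    - {"xyz": [0.025,0,0],"angular": [0,0,0]}

```text
clock: 5.7
position: [0.552, -0.0573, 0.014]
ee_rot: [0.998, -0.062, 0.0, 0.0]
ft_force: [-3.5, 0.2, 3.5]
grip_width: 0.601
grasp_force: 2.3
```

carry_out:
  motion:
    - {"xyz": [0.001,0,0],"angular": [0,0,0]}
    - {"xyz": [0.002,0,0],"angular": [0,0,0]}

```text
clock: 5.9
position: [0.5539, -0.0575, 0.014]
ee_rot: [0.998, -0.062, -0.0, 0.0]
ft_force: [-5.2, 0.7, 3.4]
grip_width: 0.601
grasp_force: 2.5
```

carry_out:
  motion:
    - {"xyz": [0.001,0,0],"angular": [0,0,0]}
    - {"xyz": [0.002,0,0],"angular": [0,0,0]}

```text
clock: 6.1
position: [0.5552, -0.0577, 0.0138]
ee_rot: [0.998, -0.062, -0.001, 0.0]
ft_force: [-10.6, 1.4, 8.7]
grip_width: 0.602
grasp_force: 5.8
```

The force rose at the expected position, so the case is on the long bar. I'll back off, lift, and measure the gap between the case's -y end and the carton.

carry_out:
  motion:
    - {"xyz": [-0.01,0,0],"angular": [0,0,0]}
    - {"xyz": [-0.03,0,0],"angular": [0,0,0]}
    - {"xyz": [-0.04,0,-0.03],"angular": [0,0,0]}
    - {"xyz": [-0.06,0,-0.07],"angular": [0,0,0]}
    - {"xyz": [-0.1,0,-0.1],"angular": [0,0,0]}
    - {"xyz": [-0.14,0,-0.12],"angular": [0,0,0]}
    - {"xyz": [-0.14,0,-0.12],"angular": [0,0,0]}

```text
clock: 6.8
position: [0.4156, -0.0407, 0.137]
ee_rot: [0.998, -0.062, 0.003, 0.002]
ft_force: [1.1, -0.3, -0.6]
grip_width: 0.601
grasp_force: 0.0
```

```bash
python3 - <<'E'
from h import *
import h
h.X0,h.X1,h.Y0,h.Y1,h.S=.48,.74,-.25,.05,2600
w=warp(camera("side"),.04);w2=warp(camera("top"),.04)
cv2.imwrite("pics/w3.png",np.hstack([w,w2])[:600:1] if 0 else cv2.resize(np.hstack([w,w2]),(800,347)) if 0 else w);cv2.imwrite("pics/w3t.png",w2);print(w.shape);o=get_obs();print(o["clock"],o["position"],o["joint_pos"])
E
```

```text
(676, 780, 3)
6.9 [ 0.41747379 -0.04105309  0.13487805] [ 0.62683542 -0.0117205  -0.62651119  2.06642803 -0.00480316  1.08092568
 -1.69344747]
```

View pics/w3t.png

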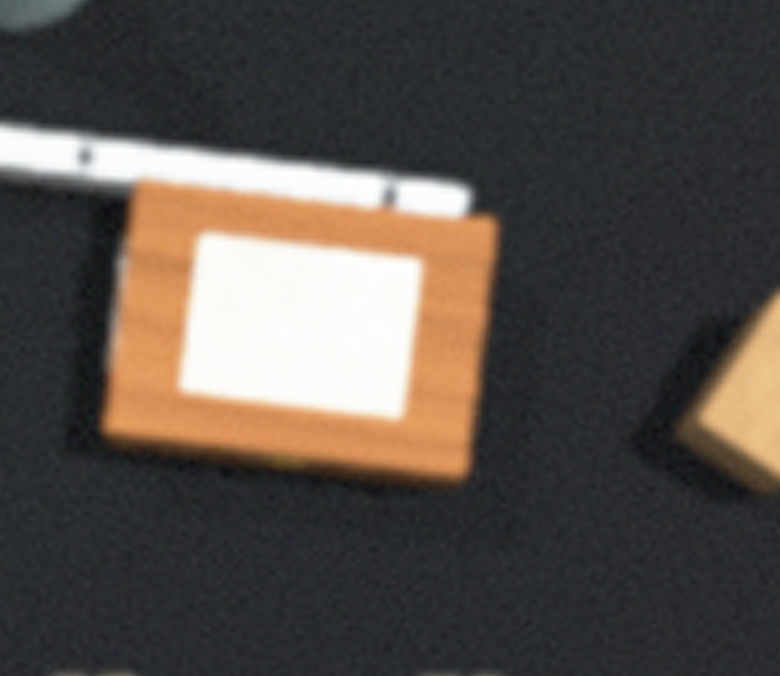

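The case's long side lies flush under the long bar. Its -y end runs from (498,216) to (467,480), and the carton's nearest corner is about (680,435), so the gap is about 79 mm. I'll turn the tool by -90° and go in there.

carry_out:
  motion:
    - {"xyz": [0.02,0.01,0],"angular": [0,0,-8]}
    - {"xyz": [0.04,0.02,0],"angular": [0,0,-16]}
    - {"xyz": [0.06,0.03,0],"angular": [0,0,-24]}
    - {"xyz": [0.08,0.04,0],"angular": [0,0,-32]}
    - {"xyz": [0.1,0.05,0],"angular": [0,0,-40]}
    - {"xyz": [0.12,0.06,0],"angular": [0,0,-48]}
    - {"xyz": [0.14,0.07,0],"angular": [0,0,-56]}
    - {"xyz": [0.16,0.08,0],"angular": [0,0,-64]}
    - {"xyz": [0.18,0.09,0],"angular": [0,0,-72]}
    - {"xyz": [0.2,0.096,0],"angular": [0,0,-80]}
    - {"xyz": [0.2,0.096,0],"angular": [0,0,-88]}
    - {"xyz": [0.2,0.096,0],"angular": [0,0,-90]}

```text
clock: 8.1
position: [0.6044, -0.1607, 0.1313]
ee_rot: [0.748, 0.663, 0.0, -0.001]
ft_force: [-0.9, 0.1, -1.2]
grip_width: 0.601
grasp_force: 0.0
```

carry_out:
  motion:
    - {"xyz": [0,0,0],"angular": [0,0,0]}
    - {"xyz": [0,0,0],"angular": [0,0,0]}
    - {"xyz": [0,0,0],"angular": [0,0,0]}

```text
clock: 8.4
position: [0.6036, -0.1605, 0.1333]
ee_rot: [0.75, 0.661, -0.0, -0.0]
ft_force: [-0.4, 0.4, 1.2]
grip_width: 0.599
grasp_force: 0.0
```

carry_out:
  motion:
    - {"xyz": [0,0,0.04],"angular": [0,0,0]}
    - {"xyz": [0,0,0.08],"angular": [0,0,0]}
    - {"xyz": [0,0,0.105],"angular": [0,0,0]}
    - {"xyz": [0,0,0.119],"angular": [0,0,0]}
    - {"xyz": [0,0,0.119],"angular": [0,0,0]}
    - {"xyz": [0.004,0,0.119],"angular": [0,0,0]}
    - {"xyz": [0.008,0,0.119],"angular": [0,0,0]}
    - {"xyz": [0.012,0,0.119],"angular": [0,0,0]}
    - {"xyz": [0.016,0,0.119],"angular": [0,0,0]}
    - {"xyz": [0.02,0,0.119],"angular": [0,0,0]}
    - {"xyz": [0.025,0,0.119],"angular": [0,0,0]}
    - {"xyz": [0.03,0,0.119],"angular": [0,0,0]}

```text
clock: 9.6
position: [0.6075, -0.1315, 0.0154]
ee_rot: [0.75, 0.661, -0.0, 0.001]
ft_force: [-1.0, -5.4, 3.6]
grip_width: 0.603
grasp_force: 2.3
```

carry_out:
  motion:
    - {"xyz": [0.005,0,0],"angular": [0,0,0]}
    - {"xyz": [0.01,0,0],"angular": [0,0,0]}
    - {"xyz": [0.015,0,0],"angular": [0,0,0]}
    - {"xyz": [0.02,0,0],"angular": [0,0,0]}
    - {"xyz": [0.025,0,0],"angular": [0,0,0]}
    - {"xyz": [0.03,0,0],"angular": [0,0,0]}
    - {"xyz": [0.035,0,0],"angular": [0,0,0]}
    - {"xyz": [0.04,0,0],"angular": [0,0,0]}
    - {"xyz": [0.045,0,0],"angular": [0,0,0]}
    - {"xyz": [0.05,0,0],"angular": [0,0,0]}
    - {"xyz": [0.055,0,0],"angular": [0,0,0]}
    - {"xyz": [0.06,0,0],"angular": [0,0,0]}

```text
clock: 10.8
position: [0.6147, -0.0708, 0.0149]
ee_rot: [0.75, 0.662, -0.0, 0.0]
ft_force: [-0.9, -5.4, 2.4]
grip_width: 0.603
grasp_force: 2.4
```

carry_out:
  motion:
    - {"xyz": [0.005,0,0],"angular": [0,0,0]}
    - {"xyz": [0.01,0,0],"angular": [0,0,0]}
    - {"xyz": [0.015,0,0],"angular": [0,0,0]}
    - {"xyz": [0.02,0,0],"angular": [0,0,0]}
    - {"xyz": [0.025,0,0],"angular": [0,0,0]}
    - {"xyz": [0.03,0,0],"angular": [0,0,0]}
    - {"xyz": [0.035,0,0],"angular": [0,0,0]}
    - {"xyz": [0.04,0,0],"angular": [0,0,0]}
    - {"xyz": [0.045,0,0],"angular": [0,0,0]}
    - {"xyz": [0.05,0,0],"angular": [0,0,0]}
    - {"xyz": [0.055,0,0],"angular": [0,0,0]}
    - {"xyz": [0.06,0,0],"angular": [0,0,0]}

```text
clock: 12.0
position: [0.6221, -0.0113, 0.0149]
ee_rot: [0.75, 0.662, -0.0, 0.0]
ft_force: [-0.7, -5.1, 3.0]
grip_width: 0.597
grasp_force: 2.4
```

carry_out:
  motion:
    - {"xyz": [0.004,0,0],"angular": [0,0,0]}
    - {"xyz": [0.008,0,0],"angular": [0,0,0]}
    - {"xyz": [0.012,0,0],"angular": [0,0,0]}
    - {"xyz": [0.016,0,0],"angular": [0,0,0]}
    - {"xyz": [0.02,0,0],"angular": [0,0,0]}
    - {"xyz": [0.023,0,0],"angular": [0,0,0]}
    - {"xyz": [0.025,0,0],"angular": [0,0,0]}
    - {"xyz": [0.026,0,0],"angular": [0,0,0]}
    - {"xyz": [0.027,0,0],"angular": [0,0,0]}
    - {"xyz": [0.028,0,0],"angular": [0,0,0]}

```text
clock: 13.0
position: [0.6256, 0.016, 0.0149]
ee_rot: [0.75, 0.662, -0.0, 0.0]
ft_force: [-0.7, -5.5, 3.8]
grip_width: 0.601
grasp_force: 2.4
```

carry_out:
  motion:
    - {"xyz": [0.001,0,0],"angular": [0,0,0]}
    - {"xyz": [0.002,0,0],"angular": [0,0,0]}
    - {"xyz": [0.003,0,0],"angular": [0,0,0]}

```text
clock: 13.3
position: [0.626, 0.0192, 0.0149]
ee_rot: [0.75, 0.662, -0.0, -0.0]
ft_force: [-0.2, -4.0, 1.9]
grip_width: 0.603
grasp_force: 2.2
```

carry_out:
  motion:
    - {"xyz": [0.001,0,0],"angular": [0,0,0]}
    - {"xyz": [0.002,0,0],"angular": [0,0,0]}

```text
clock: 13.5
position: [0.6262, 0.0212, 0.0149]
ee_rot: [0.75, 0.662, -0.0, -0.0]
ft_force: [-1.3, -4.1, 2.4]
grip_width: 0.597
grasp_force: 2.2
```

carry_out:
  motion:
    - {"xyz": [0.001,0,0],"angular": [0,0,0]}
    - {"xyz": [0.002,0,0],"angular": [0,0,0]}

```text
clock: 13.7
position: [0.6264, 0.0232, 0.0149]
ee_rot: [0.75, 0.662, -0.0, -0.0]
ft_force: [-0.8, -4.5, 3.1]
grip_width: 0.602
grasp_force: 2.1
```

carry_out:
  motion:
    - {"xyz": [0.001,0,0],"angular": [0,0,0]}
    - {"xyz": [0.002,0,0],"angular": [0,0,0]}

```text
clock: 13.9
position: [0.6266, 0.0245, 0.0149]
ee_rot: [0.75, 0.662, -0.0, 0.0]
ft_force: [-2.2, -7.9, 4.5]
grip_width: 0.598
grasp_force: 4.3
```

carry_out:
  motion:
    - {"xyz": [0.001,0,0],"angular": [0,0,0]}
    - {"xyz": [0.001,0,0],"angular": [0,0,0]}

```text
clock: 14.1
position: [0.6266, 0.0244, 0.0149]
ee_rot: [0.75, 0.661, -0.001, 0.001]
ft_force: [-2.0, -8.4, 4.6]
grip_width: 0.597
grasp_force: 4.5
```

carry_out:
  motion:
    - {"xyz": [0.001,0,0],"angular": [0,0,0]}
    - {"xyz": [0.002,0,0],"angular": [0,0,0]}
    - {"xyz": [0.002,0,0],"angular": [0,0,0]}

```text
clock: 14.4
position: [0.6266, 0.0245, 0.0149]
ee_rot: [0.75, 0.661, -0.002, 0.001]
ft_force: [-4.4, -13.9, 7.8]
grip_width: 0.601
grasp_force: 7.2
```

The tip has stopped and the force is climbing, so the case is against the short bar. I'll back off and look.

carry_out:
  motion:
    - {"xyz": [-0.005,0,0],"angular": [0,0,0]}
    - {"xyz": [-0.015,0,0],"angular": [0,0,0]}
    - {"xyz": [-0.03,0,0],"angular": [0,0,0]}
    - {"xyz": [-0.05,0,-0.02],"angular": [0,0,0]}
    - {"xyz": [-0.07,0,-0.06],"angular": [0,0,0]}
    - {"xyz": [-0.1,0,-0.1],"angular": [0,0,0]}
    - {"xyz": [-0.13,0,-0.12],"angular": [0,0,0]}
    - {"xyz": [-0.13,0,-0.12],"angular": [0,0,0]}

```text
clock: 15.2
position: [0.6119, -0.1075, 0.1381]
ee_rot: [0.752, 0.659, 0.001, 0.003]
ft_force: [-0.1, -0.9, -0.3]
grip_width: 0.601
grasp_force: 0.0
```

```bash
python3 - <<'E'
from h import *
import h
h.X0,h.X1,h.Y0,h.Y1,h.S=.52,.74,-.06,.24,2000
t=camera("top");s=camera("side")
w=np.vstack([np.hstack([warp(s,.026),warp(t,.026)])[:300],np.hstack([warp(s,.04),warp(t,.04)])[:300]])
w=cv2.resize(w,(800,400)) if w.shape[1]>800 else w
a=warp(s,.04);b=warp(t,.04);w=np.vstack([a[:300],b[:300]]);cv2.imwrite("pics/w4.png",w);print(w.shape);o=get_obs();print(o["clock"],o["position"])
E
```

```text
(600, 600, 3)
15.3 [ 0.61076484 -0.10232262  0.13507325]
```

View pics/w4.png

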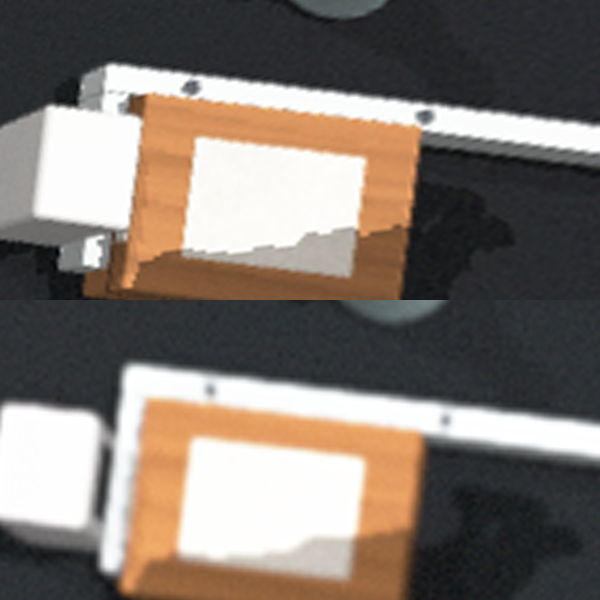

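Both views show the case square in the corner: its lid edge lies along the long bar and its label end along the short bar. To be sure of the fit, I'll finish with one gentle push along +x.

carry_out:
  motion:
    - {"xyz": [0.0,-0.02,0],"angular": [0,0,8]}
    - {"xyz": [0.01,-0.045,0],"angular": [0,0,16]}
    - {"xyz": [0.03,-0.065,0],"angular": [0,0,24]}
    - {"xyz": [0.05,-0.084,0],"angular": [0,0,32]}
    - {"xyz": [0.07,-0.084,0],"angular": [0,0,40]}
    - {"xyz": [0.09,-0.084,0],"angular": [0,0,48]}
    - {"xyz": [0.11,-0.084,0],"angular": [0,0,56]}
    - {"xyz": [0.13,-0.084,0],"angular": [0,0,64]}
    - {"xyz": [0.15,-0.084,0],"angular": [0,0,72]}
    - {"xyz": [0.17,-0.084,0],"angular": [0,0,80]}
    - {"xyz": [0.19,-0.084,0],"angular": [0,0,88]}
    - {"xyz": [0.197,-0.084,0],"angular": [0,0,90]}

```text
clock: 16.5
position: [0.5509, 0.1088, 0.1338]
ee_rot: [0.998, -0.062, -0.001, -0.001]
ft_force: [-0.8, -0.0, 0.6]
grip_width: 0.602
grasp_force: 0.0
```

carry_out:
  motion:
    - {"xyz": [0,0,0],"angular": [0,0,0]}
    - {"xyz": [0,0,0],"angular": [0,0,0]}
    - {"xyz": [0,0,0],"angular": [0,0,0]}

```text
clock: 16.8
position: [0.5518, 0.1043, 0.1344]
ee_rot: [0.998, -0.062, -0.0, 0.0]
ft_force: [0.6, 0.2, 0.7]
grip_width: 0.6
grasp_force: 0.0
```

carry_out:
  motion:
    - {"xyz": [0,0,0.04],"angular": [0,0,0]}
    - {"xyz": [0,0,0.08],"angular": [0,0,0]}
    - {"xyz": [0,0,0.105],"angular": [0,0,0]}
    - {"xyz": [0,0,0.119],"angular": [0,0,0]}
    - {"xyz": [0,0,0.119],"angular": [0,0,0]}
    - {"xyz": [0.005,0,0.119],"angular": [0,0,0]}
    - {"xyz": [0.01,0,0.119],"angular": [0,0,0]}
    - {"xyz": [0.014,0,0.119],"angular": [0,0,0]}
    - {"xyz": [0.017,0,0.119],"angular": [0,0,0]}
    - {"xyz": [0.019,0,0.119],"angular": [0,0,0]}
    - {"xyz": [0.021,0,0.119],"angular": [0,0,0]}
    - {"xyz": [0.022,0,0.119],"angular": [0,0,0]}

```text
clock: 18.0
position: [0.574, 0.1022, 0.016]
ee_rot: [0.998, -0.062, 0.0, 0.0]
ft_force: [-0.3, 0.3, -0.6]
grip_width: 0.599
grasp_force: 0.0
```

carry_out:
  motion:
    - {"xyz": [0.001,0,0],"angular": [0,0,0]}
    - {"xyz": [0.002,0,0],"angular": [0,0,0]}
    - {"xyz": [0.003,0,0],"angular": [0,0,0]}

```text
clock: 18.3
position: [0.5757, 0.1019, 0.0157]
ee_rot: [0.998, -0.062, -0.001, 0.0]
ft_force: [-6.0, -0.7, 3.2]
grip_width: 0.601
grasp_force: 2.7
```

carry_out:
  motion:
    - {"xyz": [0.001,0,0],"angular": [0,0,0]}
    - {"xyz": [0.002,0,0],"angular": [0,0,0]}

```text
clock: 18.5
position: [0.5759, 0.1021, 0.0155]
ee_rot: [0.998, -0.062, -0.003, 0.001]
ft_force: [-18.3, 0.7, 13.4]
grip_width: 0.598
grasp_force: 9.1
```

The case is firmly against the long bar at the expected position. I'll retreat clear and check once more.

carry_out:
  motion:
    - {"xyz": [-0.004,0,0],"angular": [0,0,0]}
    - {"xyz": [-0.012,0,0],"angular": [0,0,0]}
    - {"xyz": [-0.022,0,0],"angular": [0,0,0]}
    - {"xyz": [-0.025,0,-0.03],"angular": [0,0,0]}
    - {"xyz": [-0.03,0,-0.07],"angular": [0,0,0]}
    - {"xyz": [-0.06,0.03,-0.1],"angular": [0,0,0]}
    - {"xyz": [-0.1,0.05,-0.12],"angular": [0,0,0]}
    - {"xyz": [-0.13,0.08,-0.13],"angular": [0,0,0]}
    - {"xyz": [-0.13,0.08,-0.13],"angular": [0,0,0]}
    - {"xyz": [-0.13,0.08,-0.13],"angular": [0,0,0]}

```text
clock: 19.5
position: [0.4396, 0.0377, 0.1465]
ee_rot: [0.998, -0.063, 0.001, 0.001]
ft_force: [0.7, -0.4, -0.0]
grip_width: 0.601
grasp_force: 0.0
```

```bash
python3 - <<'E'
from h import *
cv2.imwrite("pics/s5.png",camera("side")["img"][:,:,::-1]);o=get_obs();print(o["clock"],o["position"],o["ft_force"])
E
```

```text
19.55 [0.4400281  0.03839979 0.14614795] [ 0.26090102 -0.35123831 -1.07946161]
```

View pics/s5.png

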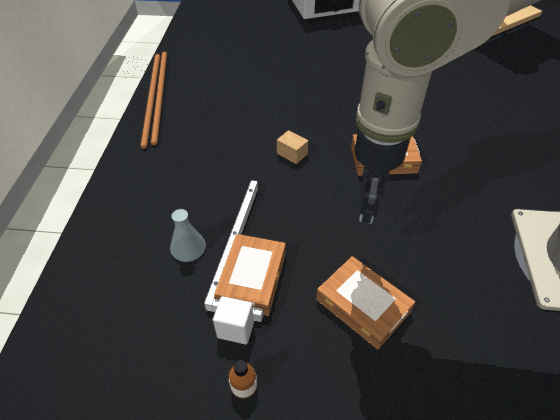

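The case sits in the corner at about (252,272). The flask, stain bottle, carton and the other two cases stand where they were, and the arm is clear of everything.

```bash
python3 -c "
from workcell import *
print(hand_in())"
```

```text
the job is handed in; nothing more can be done
None
```

The slide case is pushed home, flush against both the long bar and the short bar of the fence, and the job is handed in (about 19.6 s of the 51 s used); no verdict came back, but the last picture showed the arm clear and the flask, stain bottle and carton undisturbed.

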